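Butt the bar home and snug the screw clamp

ROBOT

A 7-joint arm with a two-finger parallel gripper is mounted at the origin on the work surface. World frame = base frame: x ahead of the robot, y to its left, z up, the work surface at z = 0. Lengths are in m, angles in rad, forces in N, time in s.
With the tool pointing down it reaches from about 0.4 to 0.85 m from the base axis. Payload 10.4 kg.
Tool frame: the origin (TCP) lies on the centre line of the jaws, within the pads' length; the fingertips stand 22 mm ahead of it and the grasp point (between the pads) lies 3 mm ahead of it; z points along the fingers, y is the direction in which the jaws open and shut (so a half turn about z gives the same grasp; the last joint's range is limited). The gripper opens to 85 mm and grips with 20 to 120 N. Pads are 22 mm wide; open, the fingers measure 114 mm over their backs; the gripper's body (76 mm by 85 mm) begins 54 mm behind the grasp point. The pads swing forward as they close: fully open they stand 13 mm farther back than shut.
Start: joints at [-1.211, 0.332, -0.065, 1.46, 0.022, 1.35, -0.088], TCP at [0.233, 0.58, 0.253] pointing down, gripper open.
Joint ranges: [-2.6, 2.6], [-0.5, 2.12], [-1.47, 1.34], [0.16, 2.42], [-1.27, 4.41], [0.06, 2.06], [-2.6, 2.6]. Speed limits (rad/s): [2.22, 2.22, 2.79, 2.79, 3.14, 3.14, 3.14].

INTERFACE

Orientations are given as a unit quaternion [x, y, z, w].
In Python, from workcell import manip gives the robot as it stands. The module is installed in compiled form; this text tells all that it offers.
- The arm moves only by the shell command python3 -m crank 'ROWS' [FORCE]. ROWS is JSON, a list of rows, each a list of 3 entries, a list of its own where there are three numbers: the opening, from -1 (shut) to 1 (fully open), then the shift along the tool's x, y, z normalised to -1 to 1, where 1 is 80 mm, then the turn, a rotation vector about the tool's x, y, z normalised to -1 to 1, where 1 is pi/4 rad. In form: [[jaw, [tx, ty, tz], [ax, ay, az]], ...]. A call has exactly 5 rows; each row shifts and turns the commanded pose from where the row before left it, along the tool's axes as they then stand; what a row does not reach is not made up. A row lasts 1/10 s, in which the tool goes at most 50 mm and 8.59 degrees, less where a joint would pass 70% of its speed; a pose out of reach is approached as far as the arm can. A call with a number of a shift or a turn outside -1 to 1 is refused whole. A call with a gripper value outside its range is refused whole. The fingers move at their own pace and stop on an object; FORCE is the grip in N (left out, the last holds). Time passes only in rows, so rows that do not move let the fingers close, or fill a call up. It gives the time, the measured TCP pose, the force and the opening at its end, in the units of the state.
- manip.get_obs(): the state, without advancing time (a new reading comes with each control period).
- manip.camera(name): name is "scene" or "top" or "wrist"; returns the picture (384x512x3 uint8, blue, green, red); there is no depth.
- manip.camera_info(name): a dict with "K" (3x3 intrinsics, pixels), "camera_from_world" (4x4, takes a point from world to camera coordinates); the wrist camera has in their place "mount" (4x4, takes a point from camera to tool coordinates, whose origin is the TCP and whose axes are the flange's). Camera axes: x right, y down, z forward; pixel columns grow to the right and rows downward; lengths in m; the calibration is good to about 2 mm. The wrist camera is an equidistant fisheye: a pixel r from the principal point sees the ray r / f radians off the axis. A picture is of the moment at which its call begins: read the wrist's pose just before it. camera_info takes no time and is no camera call.
- manip.hand_in(): hands the job in, once; it reports no verdict.
The state is a dict: "clock": time; "joint_pos": joint angles; "joint_velocities": joint speeds; "tau": joint torques, N m; "position": TCP position; "ee_rot": TCP orientation; "ft_force": force on the tool from outside, world axes, zero at the start; "torque": the same for the moment, N m; "grip_width": opening from 0.0 (shut) to 1.0 (fully open).
Only numpy, scipy, OpenCV 4.12 (cv2) and the standard library are available. Lean on these libraries where they do the work, as an engineer would, in place of code of your own. Each camera call takes 0.05 s, during which the arm holds its last target.

TASK

Push the aluminium bar gently along the bed of the bench screw clamp until its inner end butts against the steel stop at the back of the throat. Then wind the crank clockwise, seen from above, until the pad meets the bar, and snug it by feel: turn on only until the handle takes about 5 N more pull than it did running free. Let go, leaving the bar butted and clamped, and do not disturb the wrench, socket and hammer.

Things in the scene. Friction and masses are not known exactly. Their poses are not given: they have to be found in the camera images.
- clamp: Blue cast bench clamp, fixed, 250 x 110 x 172 mm. Origin on the bench under the screw axis; x from the open throat to the column, z up. Bed top at z 60; at x -50 to 60 it is 56 wide with 8 high guide strips (34 apart), from x -135 to -50 only a 20 wide tongue, so fingers can pass beside the bar there. Column x 62 to 112, 167 high; overarm and nut boss (radius 25) at z 127 to 172.
- bar: Plain aluminium bar, 240 x 30 x 20 mm, about 0.4 kg, loose, lying flat on the bed between the guide strips (2 mm play each side), its inner part under the pad and its outer end sticking out of the throat 25 to 52 mm too far. Origin at the centre of its underside; x along the bar towards the stop. Lying on the bed its top is 80 mm above the bench.
- bar_inner (a point): Centre of the bar's inner end face (10 mm above its underside): the end that must butt against the stop.
- bar_outer (a point): Centre of the bar's outer end face (10 mm above its underside), outside the throat: the end to grip or push. With the bar home it lies 180 mm from the screw axis.
- stop_face (a point): Point on the stop's face, 10 mm above the bed on the bar's centre line; axes as the clamp's. Bar home: bar_inner coincides with it within 2 mm in x.
- stop: Small steel plate, 50 wide x 30 high x 6 mm, fixed to the column at the back of the throat, 60 mm beyond the screw axis. The bar should meet it gently, with less than 40 N.
- pad: Round steel pad, radius 15 x 9 mm, at the foot of the vertical screw. Origin at the centre of its underside; roughly 12 to 23 mm above the bar at the start. It does not rotate; it sinks 16 mm per turn of the crank, and screw, crank and handle sink with it. Once it bears on the bar the clamping force climbs steeply (tens of N per 10 degrees or less). Snug is 40 to 140 N; over 200 N marks the bar.
- crank (a joint): Turn of the crank in rad; grows clockwise from above, lowering the pad. Start varies; contact comes after about 0.8 to 1.5 turns. At 0 the crank points along the clamp's +x; at q the handle's bearing is the clamp's yaw minus q. Drag at the handle along its circle: about 8.5 N moving, a few N less felt when paused; each 100 N of clamping adds about 5.7 N to either. The screw holds where it is left.
- screw_axis (a point): Point on the vertical screw axis at the top of the nut boss, 172 mm above the bench; fixed.
- handle (a point): Point on the axis of the crank's upright black round handle, 22 mm diameter, 58 mm tall: the top is 24 mm above this point, the crank arm 34 mm below it. It stands 45 mm from the screw axis and spins freely on its pin, so a hand can hold it firmly and go round in a circle without turning.
- wrench: Bystander: steel spanner, 190 mm, flat on the bench to the robot's right. Leave where it is (20 mm at most).
- socket: Bystander: steel socket, a ring of 32 mm diameter, 36 mm tall, on the bench to the robot's right. Leave where it is.
- hammer: Bystander: hammer, 280 mm, lying on the bench to the robot's left. Leave where it is.

How it is judged:
On the way, in this order (a step that is already met when the one before it is completed fails the run):
1. the bar is butted against the stop (inner end within 2 mm of it) with the pad still clear of the bar (x of bar_inner in the frame of stop_face above -0.002 m and contact force between pad and bar below 1 N), for 0.2 s.
2. the pad presses the butted bar with 40 to 140 N (contact force between pad and bar between 40 and 140 N and x of bar_inner in the frame of stop_face above -0.002 m), for 0.3 s.
At the end, for the whole second after the job is handed in: The bar lies flat on the bed with its inner end within 2 mm of the stop, the pad presses it with 40 to 140 N, and it is at rest (all of step 2 and angle between bar's own z axis and vertical below 0.05 rad and linear speed of bar below 0.01 m/s); the robot touches nothing.
It fails at once if the pad presses the bar with more than 200 N (marks the soft bar) (contact force between pad and bar above 200 N).
It fails at once if the bar is rammed into the stop with more than 40 N (contact force between bar and stop above 40 N).
It fails at once if the wrench, socket or hammer is shifted by more than 20 mm (distance of any of wrench, socket, hammer from where it was at the start of the episode above 0.02 m).
It also fails if it takes over 67 s, if anything falls off the work surface, if the arm or the gripper's body presses on something with over 40 N, if the wrist force passes 120 N, or if a joint passes its speed limit or range.

## Working session

There is one attempt and no reset: what is moved stays moved. The work goes in short steps, Python scripts to look and compute and a shell command to move; the robot and the scene stay as the last step left them, time stands still between calls to the robot, and variables do not carry over. Pictures are saved under pics/ and viewed, and the job is handed in when it is done.

```bash
mkdir -p pics
python3 - <<'E'
from workcell import manip
import cv2,numpy as np
np.set_printoptions(precision=4,suppress=True)
print(manip.get_obs())
for n in("scene","top","wrist"):
    cv2.imwrite(f"pics/a_{n}.png",manip.camera(n)); print(n,manip.camera_info(n))
E
```

```text
{'clock': 0.0, 'joint_pos': array([-1.2106,  0.3329, -0.0647,  1.4609,  0.0216,  1.3499, -0.0885]), 'joint_velocities': array([-0.002 ,  0.0008,  0.0007,  0.    , -0.0004, -0.0002, -0.0019]), 'tau': array([  0.0008, -62.5449,   0.0496, -39.1619,   0.0162,   0.0098,
         0.    ]), 'position': array([0.2333, 0.5795, 0.2525]), 'ee_rot': array([ 0.1902,  0.9817, -0.0007, -0.0001]), 'ft_force': array([ 0.9681,  0.2012, -0.9302]), 'torque': array([-0.0363, -0.0148, -0.0175]), 'grip_width': 1.0029691921737067}
scene {'K': array([[350.5049,   0.    , 254.5236],
       [  0.    , 350.5049, 190.1421],
       [  0.    ,   0.    ,   1.    ]]), 'camera_from_world': array([[ 0.7266,  0.687 ,  0.0121, -0.4002],
       [ 0.5698, -0.5926, -0.5693, -0.2329],
       [-0.3839,  0.4205, -0.8221,  1.2673],
       [ 0.    ,  0.    ,  0.    ,  1.    ]])}
top {'K': array([[431.901 ,   0.    , 245.8826],
       [  0.    , 431.901 , 185.6254],
       [  0.    ,   0.    ,   1.    ]]), 'camera_from_world': array([[-0.0043, -1.    ,  0.0048,  0.0027],
       [-0.981 ,  0.0033, -0.1938,  0.5944],
       [ 0.1938, -0.0055, -0.981 ,  1.2697],
       [ 0.    ,  0.    ,  0.    ,  1.    ]])}
wrist {'K': array([[297.3186,   0.    , 258.5495],
       [  0.    , 297.3186, 191.4635],
       [  0.    ,   0.    ,   1.    ]]), 'mount': array([[ 0.0006, -0.9548, -0.2974,  0.0748],
       [ 1.    ,  0.0004,  0.0008, -0.001 ],
       [-0.0007, -0.2974,  0.9548, -0.1199],
       [ 0.    ,  0.    ,  0.    ,  1.    ]])}
```

View pics/a_scene.png

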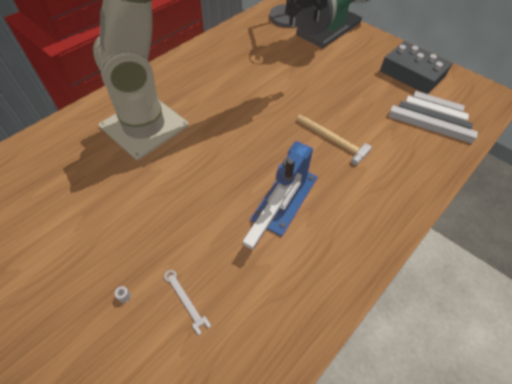

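View pics/a_top.png

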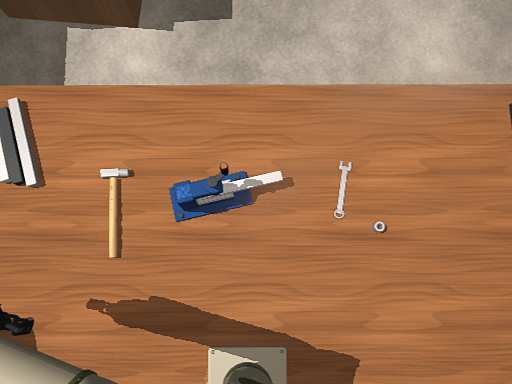

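View pics/a_wrist.png

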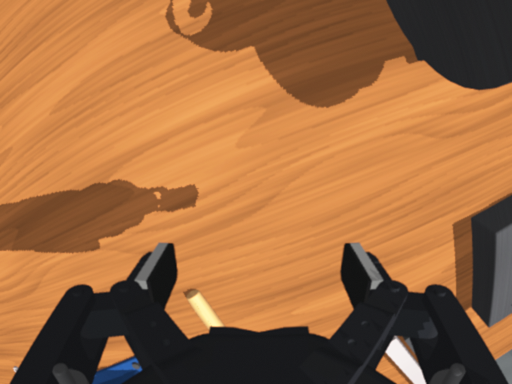

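```bash
cat > h.py <<'E'
from workcell import manip
import cv2,numpy as np
np.set_printoptions(precision=4,suppress=True)
def ray(n,u,v):
    c=manip.camera_info(n);K=c["K"];T=c["camera_from_world"];R=T[:3,:3];o=-R.T@T[:3,3]
    d=R.T@np.linalg.inv(K)@np.array([u,v,1.]);return o,d/np.linalg.norm(d)
def onz(n,u,v,z):
    o,d=ray(n,u,v);return o+d*(z-o[2])/d[2]
def tri(u1,v1,u2,v2,n1="top",n2="scene"):
    o,d=ray(n1,u1,v1);p,e=ray(n2,u2,v2)
    s=np.linalg.lstsq(np.c_[d,-e],p-o,rcond=None)[0]
    a=o+d*s[0];b=p+e*s[1];return (a+b)/2,np.linalg.norm(a-b)
def proj(n,P):
    c=manip.camera_info(n);q=c["camera_from_world"]@np.r_[P,1];q=c["K"]@q[:3];return q[:2]/q[2]
E
python3 - <<'E'
import cv2
a=cv2.imread('pics/a_top.png')[150:230,160:300]; cv2.imwrite('pics/b_top.png',cv2.resize(a,None,fx=5.5,fy=5.5,interpolation=cv2.INTER_CUBIC))
a=cv2.imread('pics/a_scene.png')[135:255,235:335]; cv2.imwrite('pics/b_scene.png',cv2.resize(a,None,fx=5,fy=5,interpolation=cv2.INTER_CUBIC))
E
```

```text
(no output)
```

View pics/b_top.png

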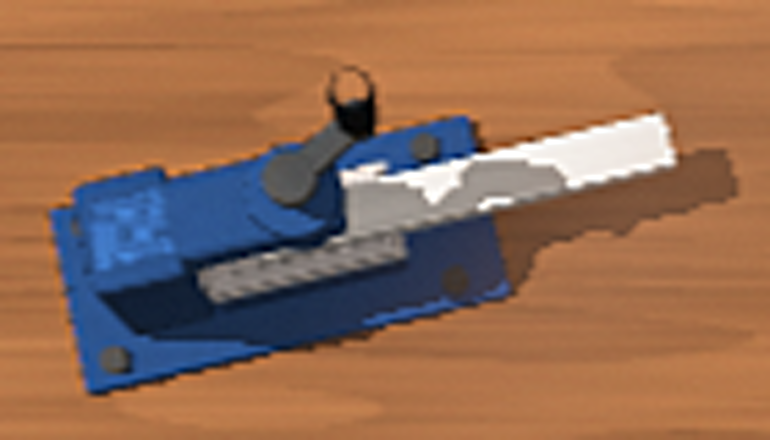

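View pics/b_scene.png

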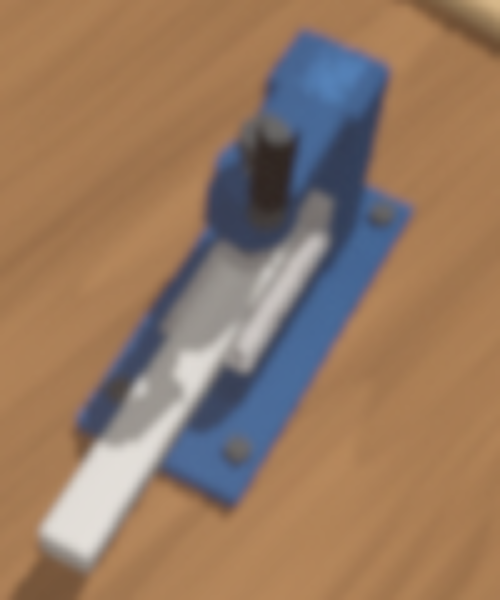

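Run:
```python
from h import *
t=lambda x,y:(160+(x+.5)/5.5-.5,150+(y+.5)/5.5-.5)
s=lambda x,y:(235+(x+.5)/5-.5,135+(y+.5)/5-.5)
A=onz("top",*t(662,115),.08);B=onz("top",*t(676,163),.08);print("bar end",A,B,np.linalg.norm(A-B),(A+B)/2)
C=onz("scene",*s(42,530),.08);D=onz("scene",*s(92,555),.08);print("bar end scene",C,D,np.linalg.norm(C-D),(C+D)/2)
E_=onz("top",*t(348,172),.08);F=onz("top",*t(352,232),.08);print("edges",A-E_,B-F,[np.degrees(np.arctan2(*(E_-A)[1::-1])),np.degrees(np.arctan2(*(F-B)[1::-1]))])
print("handle top",tri(*t(351,85),*s(270,127)))
# column top corners z .167
for p in [(75,190),(163,170),(182,258),(98,288)]: print("col",onz("top",*t(*p),.167))
for p in [(272,85),(308,30),(388,68),(355,118)]: print("colS",onz("scene",*s(*p),.167))
print("hub",[onz("top",*t(290,178),z) for z in(.18,.2,.22)])
```

```text
bar end [ 0.6367 -0.1034  0.08  ] [ 0.6095 -0.1106  0.08  ] 0.028125878219273148 [ 0.6231 -0.107   0.08  ]
bar end scene [ 0.6096 -0.1077  0.08  ] [ 0.6385 -0.1     0.08  ] 0.02996199732565159 [ 0.624  -0.1039  0.08  ]
edges [ 0.0317 -0.1736  0.    ] [ 0.0381 -0.1784  0.    ] [np.float64(100.33734465508607), np.float64(102.04481268500653)]
handle top (array([0.6068, 0.0583, 0.2653]), np.float64(0.004573905329292751))
col [0.5778 0.2057 0.167 ]
col [0.5882 0.1609 0.167 ]
col [0.5423 0.1502 0.167 ]
col [0.527  0.1926 0.167 ]
colS [0.5404 0.149  0.167 ]
colS [0.5284 0.1954 0.167 ]
colS [0.5796 0.2045 0.167 ]
colS [0.5892 0.1626 0.167 ]
hub [array([0.5811, 0.0947, 0.18  ]), array([0.5769, 0.0933, 0.2   ]), array([0.5728, 0.0918, 0.22  ])]
```

```bash
python3 -m crank '[[-1,[0,0,-0.4],[0,0,0.18]],[-1,[0,0,-0.4],[0,0,0.18]],[-1,[0,0,-0.4],[0,0,0.18]],[-1,[0,0,-0.4],[0,0,0.18]],[-1,[0,0,0],[0,0,0.18]]]' 60
cat > go.py <<'E'
from h import *
from scipy.spatial.transform import Rotation as Rn
import sys
o=manip.get_obs();R=Rn.from_quat(o["ee_rot"]).as_matrix()
x=R[:,0];print("clk",round(o["clock"],2),"pos",o["position"],"yawx",np.degrees(np.arctan2(x[1],x[0])).round(2),"zax",R[:,2],"F",o["ft_force"],"Ftool",R.T@o["ft_force"],"w",o["grip_width"])
if len(sys.argv)>1:
    t=np.array(eval(sys.argv[1]));print("units",R.T@(t-o["position"])/.08)
E
python3 go.py '[.62,-.03,.38]'
```

```text
clock: 0.65
position: [0.2338, 0.5807, 0.3862]
ee_rot: [0.521, 0.854, 0.003, -0.001]
ft_force: [-0.3, 0.5, 1.4]
grip_width: 0.14
clk 0.65 pos [0.2338 0.5807 0.3862] yawx 117.23 zax [ 0.0021  0.0065 -1.    ] F [-0.2811  0.4955  1.357 ] Ftool [ 0.5758 -0.0167 -1.3543] w 0.14008087066851982
units [-8.997   0.7996  0.0378]
```

```bash
R='x'; python3 -m crank '[[-1,[-0.4,0.04,0],[0,0,0]],[-1,[-0.6,0.05,0],[0,0,0]],[-1,[-0.6,0.05,0],[0,0,0]],[-1,[-0.6,0.05,0],[0,0,0]],[-1,[-0.6,0.05,0],[0,0,0]]]'
python3 go.py '[.62,-.03,.38]'
```

```text
clock: 1.15
position: [0.3548, 0.3882, 0.3812]
ee_rot: [0.518, 0.855, -0.0, -0.0]
ft_force: [0.9, 1.9, -0.2]
grip_width: -0.006
clk 1.15 pos [0.3548 0.3882 0.3812] yawx 117.57 zax [-0.0002  0.     -1.    ] F [ 0.8784  1.9019 -0.2378] Ftool [1.2794 1.6589 0.2377] w -0.005753789004474784
units [-6.1677  0.5189  0.0136]
```

```bash
python3 -m crank '[[-1,[-0.6,0.05,0],[0,0,0]],[-1,[-0.6,0.05,0],[0,0,0]],[-1,[-0.6,0.05,0],[0,0,0]],[-1,[-0.6,0.05,0],[0,0,0]],[-1,[-0.5,0.05,0],[0,0,0]]]'
python3 go.py '[.62,-.03,.38]'
```

```text
clock: 1.65
position: [0.4802, 0.1909, 0.3814]
ee_rot: [0.519, 0.855, 0.0, 0.0]
ft_force: [-0.4, 0.4, 0.5]
grip_width: -0.001
clk 1.65 pos [0.4802 0.1909 0.3814] yawx 117.47 zax [ 0.0002  0.0001 -1.    ] F [-0.4136  0.3725  0.4553] Ftool [ 0.5213 -0.1951 -0.4554] w -0.0010001649434078336
units [-3.2556  0.2772  0.0175]
```

```bash
python3 -m crank '[[-1,[-0.6,0.05,0],[0,0,0]],[-1,[-0.6,0.05,0],[0,0,0]],[-1,[-0.6,0.05,0],[0,0,0]],[-1,[-0.6,0.05,0],[0,0,0.16]],[-1,[-0.4,0,0],[0,0,0.16]]]'
python3 go.py '[.62,-.03,.38]'
python3 - <<'E'
from h import *
o=manip.get_obs(); np.savez('w1.npz',p=o["position"],q=o["ee_rot"])
cv2.imwrite('pics/w1.png',manip.camera("wrist"))
E
```

```text
clock: 2.15
position: [0.5944, -0.0023, 0.3807]
ee_rot: [0.624, 0.781, -0.001, 0.0]
ft_force: [-0.4, -0.3, -0.3]
grip_width: 0.002
clk 2.15 pos [ 0.5944 -0.0023  0.3807] yawx 102.76 zax [-0.0004 -0.0014 -1.    ] F [-0.4095 -0.2578 -0.2622] Ftool [-0.1607 -0.4561  0.2627] w 0.002352737088779092
units [-0.4086  0.2353  0.0095]
```

View pics/w1.png

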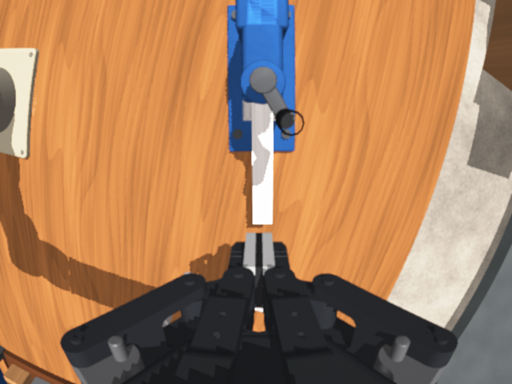

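```bash
cat >> h.py <<'E'
from scipy.spatial.transform import Rotation as Rn
def wray(f,u,v):
    d=np.load(f);c=manip.camera_info("wrist");K=c["K"];M=c["mount"]
    x,y=(u-K[0,2])/K[0,0],(v-K[1,2])/K[1,1];r=np.hypot(x,y)
    e=np.array([x/r*np.sin(r),y/r*np.sin(r),np.cos(r)])
    R=Rn.from_quat(d["q"]).as_matrix();return d["p"]+R@M[:3,3],R@M[:3,:3]@e
def wonz(f,u,v,z):
    o,d=wray(f,u,v);return o+d*(z-o[2])/d[2]
E
python3 - <<'E'
from h import *
import cv2
a=cv2.imread('pics/w1.png')[40:240,200:320]; cv2.imwrite('pics/w1z.png',cv2.resize(a[:140],None,fx=5,fy=4,interpolation=cv2.INTER_CUBIC))
f='w1.npz'
for n,u,v,z in[("handle",291,122,.265),("handle",291,122,.26),("hub",263,79,.207),("barA",252,224,.08),("barB",272.5,224,.08),("bar near pad L",252,135,.08)]: print(n,wonz(f,u,v,z))
o,d=wray(f,291,122);t=lambda x,y:(160+(x+.5)/5.5-.5,150+(y+.5)/5.5-.5)
p,e=ray("top",*t(351,85));s=np.linalg.lstsq(np.c_[d,-e],p-o,rcond=None)[0];print(o+d*s[0],p+e*s[1])
E
```

```text
handle [0.607  0.0606 0.265 ]
handle [0.6076 0.0604 0.26  ]
hub [0.5776 0.0932 0.207 ]
barA [ 0.6091 -0.1111  0.08  ]
barB [ 0.6399 -0.1041  0.08  ]
bar near pad L [0.5797 0.022  0.08  ]
[0.6063 0.0609 0.2705] [0.6071 0.0598 0.2707]
```

View pics/w1z.png

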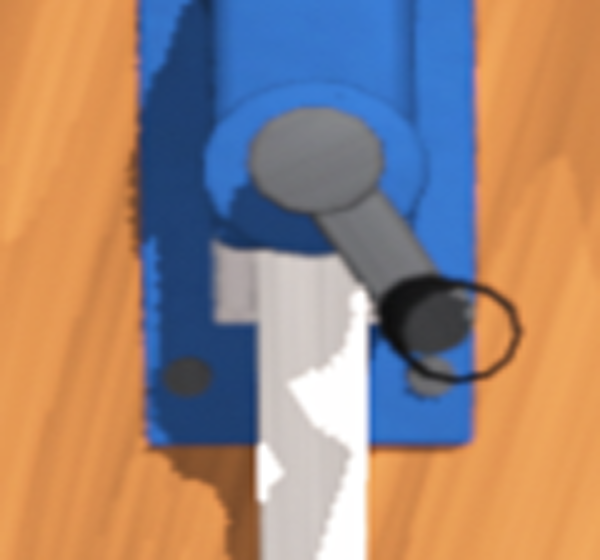

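Run:
```python
from h import *
t=lambda x,y:(160+(x+.5)/5.5-.5,150+(y+.5)/5.5-.5)
s=lambda x,y:(235+(x+.5)/5-.5,135+(y+.5)/5-.5)
w=lambda x,y:(200+(x+.5)/5-.5,40+(y+.5)/4-.5)
def T(a,b):
    o,d=a;p,e=b;q=np.linalg.lstsq(np.c_[d,-e],p-o,rcond=None)[0];print(o+d*q[0],p+e*q[1])
f='w1.npz'
print("hub w/top");T(wray(f,*w(315,159)),ray("top",*t(290,178)))
print("disc w/scene");T(wray(f,*w(435,313)),ray("scene",*s(270,127)))
print("ring w/scene");T(wray(f,*w(459,329)),ray("scene",*s(270,127)))
print("ring w/top");T(wray(f,*w(459,329)),ray("top",*t(351,87)))
# ring width
for z in(.26,.27): print(np.linalg.norm(wonz(f,*w(400,330),z)-wonz(f,*w(520,330),z)))
a=cv2.imread('pics/a_scene.png')[150:190,270:310];cv2.imwrite('pics/sz.png',cv2.resize(a,None,fx=13,fy=13,interpolation=cv2.INTER_CUBIC))
```

```text
hub w/top
[0.5773 0.0934 0.1984] [0.5773 0.0934 0.1984]
disc w/scene
[0.6035 0.0627 0.2579] [0.602  0.0616 0.2578]
ring w/scene
[0.6075 0.0607 0.263 ] [0.6043 0.0581 0.2627]
ring w/top
[0.6074 0.0607 0.2633] [0.6079 0.0601 0.2634]
0.01952414621454989
0.018712425665897658
```

View pics/sz.png

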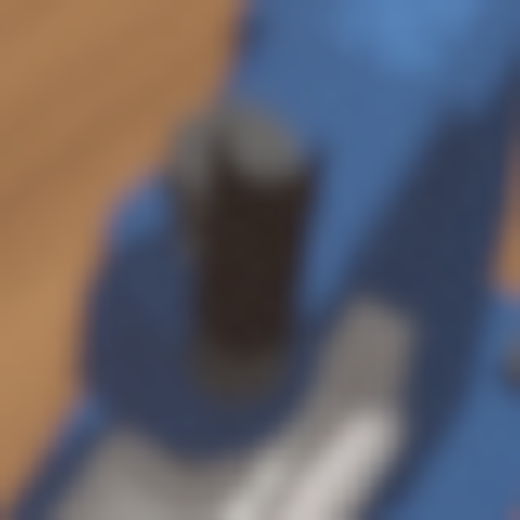

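```bash
python3 go.py '[.638,-.162,.38]'; python3 -m crank '[[-1,[-0.6,0.02,0],[0,0,0]],[-1,[-0.6,0.02,0],[0,0,0]],[-1,[-0.6,0.02,0.4],[0,0,0]],[-1,[-0.25,0.02,0.6],[0,0,0]],[-1,[0,0,0.6],[0,0,0]]]'
python3 go.py '[.638,-.162,.078]'
```

```text
clk 2.2 pos [ 0.5946 -0.0075  0.3807] yawx 101.96 zax [-0.0003 -0.0036 -1.    ] F [-2.8353 -2.5197 -0.7341] Ftool [-1.8747 -3.2952  0.7441] w 0.00032142510218447726
units [-2.0016  0.1299  0.0152]
clock: 2.7
position: [0.6348, -0.1549, 0.2581]
ee_rot: [0.623, 0.782, -0.001, 0.001]
ft_force: [0.6, -0.4, -0.2]
grip_width: 0.005
clk 2.7 pos [ 0.6348 -0.1549  0.2581] yawx 102.87 zax [ 0.001  -0.0022 -1.    ] F [ 0.6332 -0.4183 -0.2004] Ftool [-0.5483  0.524   0.202 ] w 0.004989992896719496
units [-0.0902  0.0181  2.252 ]
```

```bash
python3 -m crank '[[-1,[0,0.02,0.6],[0,0,0]],[-1,[0,0,0.6],[0,0,0]],[-1,[0,0,0.5],[0,0,0]],[-1,[0,0,0.45],[0,0,0]],[-1,[0,0,0],[0,0,0]]]'
python3 go.py '[.6268,-.1177,.078]'
python3 - <<'E'
from h import *
o=manip.get_obs(); np.savez('w2.npz',p=o["position"],q=o["ee_rot"])
cv2.imwrite('pics/w2.png',manip.camera("wrist"))
E
```

```text
clock: 3.2
position: [0.6335, -0.1488, 0.0821]
ee_rot: [0.621, 0.784, -0.002, -0.004]
ft_force: [-1.5, 1.0, 0.0]
grip_width: 0.005
clk 3.2 pos [ 0.6335 -0.1488  0.0821] yawx 103.19 zax [-0.0088  0.0013 -1.    ] F [-1.49    1.0373  0.0025] Ftool [ 1.3499 -1.2139  0.012 ] w 0.004579864408136561
units [0.3974 0.0082 0.053 ]
```

View pics/w2.png

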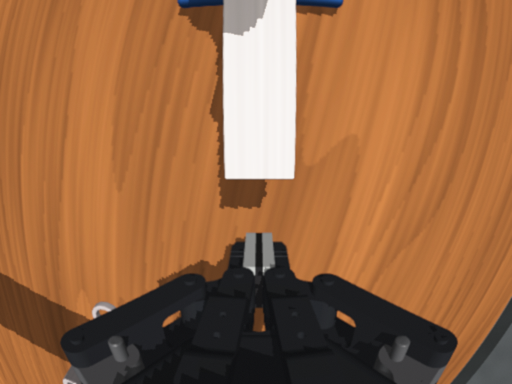

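```bash
python3 -m crank '[[-1,[0.08,0,0.05],[0,0,0]],[-1,[0.08,0,0],[0,0,0]],[-1,[0.08,0,0],[0,0,0]],[-1,[0.08,0,0],[0,0,0]],[-1,[0,0,0],[0,0,0]]]'
python3 go.py '[.6268,-.1177,.078]'; python3 -m crank '[[-1,[0.05,0,0],[0,0,0]],[-1,[0.05,0,0],[0,0,0]],[-1,[0.05,0,0],[0,0,0]],[-1,[0.05,0,0],[0,0,0]],[-1,[0,0,0],[0,0,0]]]'
python3 go.py '[.6268,-.1177,.078]'
```

```text
clock: 3.75
position: [0.6311, -0.1234, 0.0841]
ee_rot: [0.621, 0.784, 0.001, 0.0]
ft_force: [0.1, 0.8, -0.0]
grip_width: 0.007
clk 3.75 pos [ 0.6311 -0.1234  0.0841] yawx 103.27 zax [ 0.0009  0.001  -1.    ] F [ 0.0692  0.7946 -0.0107] Ftool [0.7574 0.2497 0.0115] w 0.007196437749686125
units [ 0.0813 -0.0366  0.0757]
clock: 4.25
position: [0.6272, -0.1091, 0.0835]
ee_rot: [0.621, 0.784, 0.0, -0.0]
ft_force: [0.3, -0.1, 0.7]
grip_width: -0.001
clk 4.25 pos [ 0.6272 -0.1091  0.0835] yawx 103.19 zax [ 0.0001  0.0002 -1.    ] F [ 0.2586 -0.1061  0.7095] Ftool [-0.1622  0.2277 -0.7095] w -0.0009144478636737604
units [-0.1041 -0.0292  0.0687]
```

Run:
```python
from h import *
cv2.imwrite('pics/w3.png',manip.camera("wrist"))
a=manip.camera("top")[150:230,160:300]; cv2.imwrite('pics/t3.png',cv2.resize(a,None,fx=5.5,fy=5.5,interpolation=cv2.INTER_CUBIC))
```

```text
(no output)
```

View pics/w3.png

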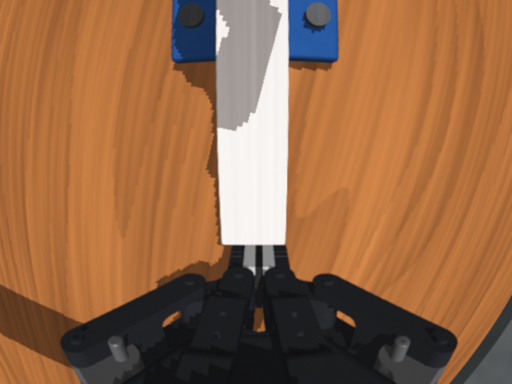

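View pics/t3.png

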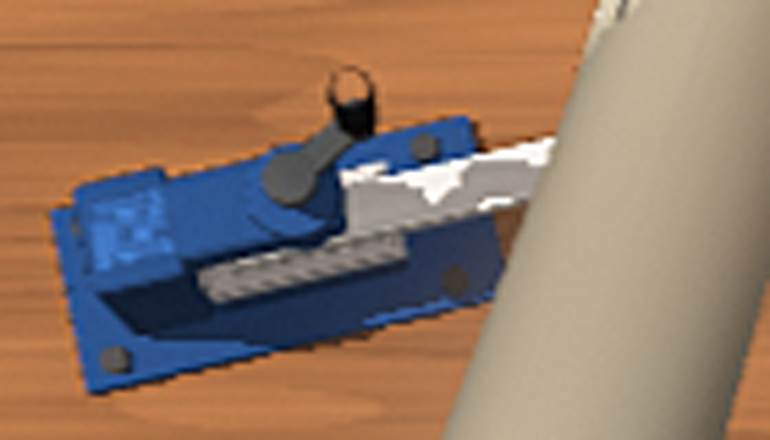

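```bash
cat > bar.py <<'E'
from h import *
import sys
o=manip.get_obs(); np.savez('wt.npz',p=o["position"],q=o["ee_rot"])
im=manip.camera("wrist");cv2.imwrite(sys.argv[1],im)
m=((im.min(2)>140)&((im.max(2).astype(int)-im.min(2))<40)).astype(np.uint8)
n,l,s,c=cv2.connectedComponentsWithStats(m[:, 200:310]);
i=1+np.argmax(s[1:,4]);
k=(l==i);cols=[np.where(k[:,j])[0].max() for j in range(s[i,0]+8,s[i,0]+s[i,2]-8)]
v=np.median(cols)+.5;u=200+s[i,0]+s[i,2]/2;P=wonz('wt.npz',u,v,.08)
ax=np.array([.5775,.0933]);print("px",u,v,"bar end",P,"dist from axis",np.linalg.norm(P[:2]-ax), "clock",o["clock"])
E
python3 bar.py pics/w4.png; python3 go.py
```

```text
px 252.5 244.5 bar end [ 0.6227 -0.0995  0.08  ] dist from axis 0.19804466156397865 clock 4.35
clk 4.4 pos [ 0.6271 -0.1091  0.0833] yawx 103.18 zax [-0.0003  0.0005 -1.    ] F [ 0.0419  0.3587 -0.2936] Ftool [0.3395 0.1226 0.2938] w -0.0026123172859489384
```

```bash
python3 -m crank '[[-1,[0.03,0,0],[0,0,0]],[-1,[0.03,0,0],[0,0,0]],[-1,[0.03,0,0],[0,0,0]],[-1,[0.03,0,0],[0,0,0]],[-1,[0.03,0,0],[0,0,0]]]'
python3 go.py;  python3 -m crank '[[-1,[0.02,0,0],[0,0,0]],[-1,[0.01,0,0],[0,0,0]],[-1,[0.01,0,0],[0,0,0]],[-1,[0,0,0],[0,0,0]],[-1,[0,0,0],[0,0,0]]]'
python3 go.py;python3 bar.py pics/w5.png
```

```text
clock: 4.9
position: [0.6243, -0.0975, 0.0833]
ee_rot: [0.621, 0.784, -0.0, -0.0]
ft_force: [0.2, -1.0, -1.8]
grip_width: 0.002
clk 4.9 pos [ 0.6243 -0.0975  0.0833] yawx 103.17 zax [-0.0002  0.0001 -1.    ] F [ 0.2189 -0.9799 -1.7801] Ftool [-1.0043 -0.0098  1.7799] w 0.001949107046486024
clock: 5.4
position: [0.6237, -0.0945, 0.0835]
ee_rot: [0.621, 0.784, 0.0, -0.0]
ft_force: [-0.1, 0.4, 0.1]
grip_width: -0.002
clk 5.4 pos [ 0.6237 -0.0945  0.0835] yawx 103.18 zax [ 0.      0.0004 -1.    ] F [-0.1384  0.3664  0.071 ] Ftool [ 0.3883 -0.0512 -0.0709] w -0.00165209417089984
px 252.5 244.5 bar end [ 0.6193 -0.085   0.08  ] dist from axis 0.1831128371733287 clock 5.4
```

```bash
python3 -m crank '[[-1,[0.01,0,0],[0,0,0]],[-1,[0.01,0,0],[0,0,0]],[-1,[0,0,0],[0,0,0]],[-1,[0,0,0],[0,0,0]],[-1,[0,0,0],[0,0,0]]]'
python3 go.py;  python3 -m crank '[[-1,[0.01,0,0],[0,0,0]],[-1,[0,0,0],[0,0,0]],[-1,[0,0,0],[0,0,0]],[-1,[0,0,0],[0,0,0]],[-1,[0,0,0],[0,0,0]]]'
python3 go.py
```

```text
clock: 5.95
position: [0.6234, -0.0932, 0.0835]
ee_rot: [0.621, 0.784, 0.0, 0.0]
ft_force: [1.1, -2.0, -0.1]
grip_width: -0.003
clk 5.95 pos [ 0.6234 -0.0932  0.0835] yawx 103.17 zax [ 0.0001 -0.     -1.    ] F [ 1.0552 -1.985  -0.079 ] Ftool [-2.1731  0.5754  0.0791] w -0.0031877444570453696
clock: 6.45
position: [0.6232, -0.0924, 0.0835]
ee_rot: [0.621, 0.784, 0.0, 0.0]
ft_force: [0.3, -2.2, 0.8]
grip_width: -0.001
clk 6.45 pos [ 0.6232 -0.0924  0.0835] yawx 103.16 zax [ 0.0001  0.0001 -1.    ] F [ 0.3488 -2.25    0.7685] Ftool [-2.2702 -0.1727 -0.7687] w -0.0012846145793431944
```

```bash
python3 -m crank '[[-1,[0.01,0,0],[0,0,0]],[-1,[0,0,0],[0,0,0]],[-1,[0,0,0],[0,0,0]],[-1,[0,0,0],[0,0,0]],[-1,[0,0,0],[0,0,0]]]'
python3 go.py
```

```text
clock: 6.95
position: [0.623, -0.0916, 0.0835]
ee_rot: [0.621, 0.784, 0.0, 0.0]
ft_force: [0.5, -1.7, 0.3]
grip_width: -0.002
clk 6.95 pos [ 0.623  -0.0916  0.0835] yawx 103.17 zax [ 0.0001  0.0001 -1.    ] F [ 0.4896 -1.653   0.3161] Ftool [-1.7211  0.1002 -0.3162] w -0.001993631621021004
```

Still only bar friction (~2 N); keep going in small steps.

```bash
python3 -m crank '[[-1,[0.01,0,0],[0,0,0]],[-1,[0,0,0],[0,0,0]],[-1,[0,0,0],[0,0,0]],[-1,[0,0,0],[0,0,0]],[-1,[0,0,0],[0,0,0]]]'
python3 go.py
```

```text
clock: 7.45
position: [0.6229, -0.0911, 0.0835]
ee_rot: [0.621, 0.783, 0.0, 0.0]
ft_force: [1.1, -4.2, 0.7]
grip_width: -0.001
clk 7.45 pos [ 0.6229 -0.0911  0.0835] yawx 103.15 zax [ 0.0003 -0.0002 -1.    ] F [ 1.051  -4.1857  0.7389] Ftool [-4.3152  0.0712 -0.7377] w -0.0006772989618494053
```

```bash
python3 -m crank '[[-1,[0.01,0,0],[0,0,0]],[-1,[0,0,0],[0,0,0]],[-1,[0,0,0],[0,0,0]],[-1,[0,0,0],[0,0,0]],[-1,[0,0,0],[0,0,0]]]'
python3 go.py;python3 bar.py pics/w6.png
```

```text
clock: 7.95
position: [0.6227, -0.0911, 0.0835]
ee_rot: [0.622, 0.783, -0.0, 0.001]
ft_force: [2.2, -7.1, -0.5]
grip_width: -0.002
clk 7.95 pos [ 0.6227 -0.0911  0.0835] yawx 103.12 zax [ 0.0005 -0.0012 -1.    ] F [ 2.2025 -7.0954 -0.5075] Ftool [-7.4095  0.5342  0.5169] w -0.002427403311731474
px 252.5 244.5 bar end [ 0.6182 -0.0815  0.08  ] dist from axis 0.17952511476560373 clock 7.95
```

```bash
python3 -m crank '[[-1,[-0.1,0,0],[0,0,0]],[-1,[-0.4,0,0],[0,0,0]],[0,[-0.1,0,-0.6],[0,0,0]],[1,[0,0,-0.6],[0,0,0]],[1,[0,0,-0.6],[0,0,0]]]'
python3 -m crank '[[1,[0,0,-0.6],[0,0,0]],[1,[0,0,-0.6],[0,0,0]],[1,[0,0,-0.3],[0,0,0]],[1,[0,0,0],[0,0,0]],[1,[0,0,0],[0,0,0]]]'; python3 go.py '[.6077,.0604,.34]';python3 bar.py pics/w7.png
```

```text
clock: 8.5
position: [0.633, -0.1365, 0.2287]
ee_rot: [0.621, 0.783, 0.0, -0.001]
ft_force: [1.4, -0.7, 0.5]
grip_width: 0.501
clock: 9.0
position: [0.6336, -0.1362, 0.3471]
ee_rot: [0.621, 0.784, 0.0, -0.0]
ft_force: [-0.5, -0.3, -0.3]
grip_width: 1.0
clk 9.0 pos [ 0.6336 -0.1362  0.3471] yawx 103.22 zax [-0.0003  0.0012 -1.    ] F [-0.5247 -0.3298 -0.2799] Ftool [-0.2014 -0.5862  0.2796] w 1.0003937522811033
units [2.4663 0.2472 0.0911]
px 257.5 116.5 bar end [ 0.62   -0.0823  0.08  ] dist from axis 0.1806528126140484 clock 9.0
```

```bash
python3 -m crank '[[1,[0.5,0.05,0],[0,0,0]],[1,[0.5,0.05,0],[0,0,0]],[1,[0.5,0.05,0],[0,0,0]],[1,[0.5,0.05,0],[0,0,0]],[1,[0.47,0.05,0],[0,0,0]]]'
python3 -m crank '[[1,[0,0,0],[0,0,0]],[1,[0,0,0],[0,0,0]],[1,[0,0,0],[0,0,0]],[1,[0,0,0],[0,0,0]],[1,[0,0,0],[0,0,0]]]'; python3 go.py '[.6077,.0604,.242]'
python3 - <<'E'
from h import *
o=manip.get_obs(); np.savez('w8.npz',p=o["position"],q=o["ee_rot"])
cv2.imwrite('pics/w8.png',manip.camera("wrist"))
E
```

```text
clock: 9.55
position: [0.6069, 0.0625, 0.3457]
ee_rot: [0.621, 0.784, -0.001, -0.001]
ft_force: [0.6, 0.2, 0.5]
grip_width: 0.997
clock: 10.05
position: [0.6081, 0.059, 0.3473]
ee_rot: [0.622, 0.783, -0.0, -0.0]
ft_force: [0.1, -0.2, 0.8]
grip_width: 1.0
clk 10.05 pos [0.6081 0.059  0.3473] yawx 103.07 zax [-0.0002 -0.0002 -1.    ] F [ 0.118  -0.1719  0.8021] Ftool [-0.1942  0.0759 -0.8021] w 1.0002365702073228
units [ 0.0179 -0.0002  1.3159]
```

View pics/w8.png

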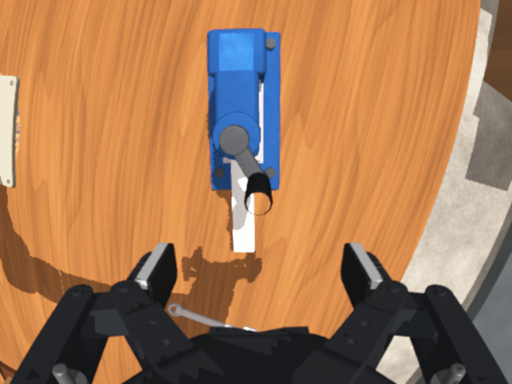

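Run:
```python
from h import *
f='w8.npz'
print(wonz(f,259,202,.263),wonz(f,234,140,.2))
o,d=wray(f,259,202);p,e=wray('w1.npz',291.5,121.9)
s=np.linalg.lstsq(np.c_[d,-e],p-o,rcond=None)[0];print(o+d*s[0],p+e*s[1])
o,d=wray(f,234,140);p,e=wray('w1.npz',262.6,79.4)
s=np.linalg.lstsq(np.c_[d,-e],p-o,rcond=None)[0];print(o+d*s[0],p+e*s[1])
```

```text
[0.6083 0.0621 0.263 ] [0.5779 0.0931 0.2   ]
[0.6087 0.0604 0.258 ] [0.6082 0.0605 0.2579]
[0.5779 0.0931 0.1998] [0.5773 0.0932 0.1999]
```

```bash
python3 -m crank '[[1,[0.02,0,0.4],[0,0,0]],[1,[0,0,0.4],[0,0,0]],[1,[0,0,0.3],[0,0,0]],[1,[0,0,0.24],[0,0,0]],[1,[0,0,0],[0,0,0]]]'
python3 go.py '[.608,.0612,.24]'
python3 -m crank '[[-1,[0,0,0],[0,0,0]],[-1,[0,0,0],[0,0,0]],[-1,[0,0,0],[0,0,0]],[-1,[0,0,0],[0,0,0]],[-1,[0,0,0],[0,0,0]]]' 50
python3 go.py '[.608,.0612,.24]'
```

```text
clock: 10.6
position: [0.6064, 0.0613, 0.2377]
ee_rot: [0.622, 0.783, -0.002, -0.001]
ft_force: [0.4, 0.8, 0.4]
grip_width: 0.996
clk 10.6 pos [0.6064 0.0613 0.2377] yawx 103.14 zax [-0.0042 -0.001  -1.    ] F [0.3672 0.7892 0.3761] Ftool [ 0.6851  0.5353 -0.3784] w 0.9962500363982344
units [-0.0064  0.0191 -0.0294]
clock: 11.1
position: [0.6075, 0.0616, 0.2411]
ee_rot: [0.621, 0.783, 0.0, -0.0]
ft_force: [-4.4, 0.2, 5.1]
grip_width: 0.246
clk 11.1 pos [0.6075 0.0616 0.2411] yawx 103.16 zax [-0.0001  0.0004 -1.    ] F [-4.3669  0.1913  5.0519] Ftool [ 1.1826 -4.2085 -5.0515] w 0.24588384024808094
units [-0.0068  0.0049  0.0133]
```

```bash
cat > tab.py <<'E'
import numpy as np,sys
q0,st,n=map(float,sys.argv[1:4]);r=.045/.08
for k in range(int(n)):
    a,b=np.radians([q0+k*st,q0+(k+1)*st]);print(f"{q0+(k+1)*st:.0f}: [{r*(np.cos(b)-np.cos(a)):.3f},{r*(np.sin(b)-np.sin(a)):.3f},{st/360*16/80:.4f}]")
E
cat > st.py <<'E'
# current polar state about axis, in tool-yaw frame
from h import *
import sys
c=np.array([.5777,.0932])
o=manip.get_obs();R=Rn.from_quat(o["ee_rot"]).as_matrix();p=o["position"]
yaw=np.radians(103.15);ux=np.array([np.cos(yaw),np.sin(yaw)]);uy=np.array([ux[1],-ux[0]])
d=p[:2]-c;x,y=d@ux,d@uy;q=np.arctan2(y,x);F=o["ft_force"];fx,fy=F[:2]@ux,F[:2]@uy
x0=R[:,0]
print(f"clk {o['clock']:.2f} q {np.degrees(q)%360:.1f} r {np.hypot(x,y)*1e3:.1f} z {p[2]:.4f} Frad {fx*np.cos(q)+fy*np.sin(q):.2f} Ftan {-fx*np.sin(q)+fy*np.cos(q):.2f} Fz {F[2]:.2f} w {o['grip_width']:.3f} yaw {np.degrees(np.arctan2(x0[1],x0[0])):.1f} xy {x*1e3:.1f},{y*1e3:.1f} zax {R[:2,2]}")
E
python3 st.py; python3 tab.py 150 10 5
```

```text
clk 11.10 q 149.8 r 43.4 z 0.2411 Frad -3.14 Ftan 3.04 Fz 5.05 w 0.246 yaw 103.2 xy -37.5,21.8 zax [-0.0001  0.0004]
160: [-0.041,-0.089,0.0056]
170: [-0.025,-0.095,0.0056]
180: [-0.009,-0.098,0.0056]
190: [0.009,-0.098,0.0056]
200: [0.025,-0.095,0.0056]
```

```bash
python3 -m crank '[[-1,[-0.041,-0.089,0.0056],[0,0,0]],[-1,[-0.025,-0.095,0.0056],[0,0,0]],[-1,[-0.009,-0.098,0.0056],[0,0,0]],[-1,[0.009,-0.098,0.0056],[0,0,0]],[-1,[0.025,-0.095,0.0056],[0,0,0]]]'; python3 st.py; python3 tab.py 200 15 5
```

```text
clock: 11.6
position: [0.5731, 0.0498, 0.2392]
ee_rot: [0.621, 0.783, 0.002, 0.002]
ft_force: [8.4, 1.0, -0.3]
grip_width: 0.237
clk 11.60 q 199.3 r 43.6 z 0.2392 Frad -1.86 Ftan -8.27 Fz -0.27 w 0.237 yaw 103.2 xy -41.2,-14.4 zax [0.0055 0.0005]
215: [0.068,-0.130,0.0083]
230: [0.099,-0.108,0.0083]
245: [0.124,-0.079,0.0083]
260: [0.140,-0.044,0.0083]
275: [0.147,-0.006,0.0083]
```

```bash
python3 -m crank '[[-1,[0.068,-0.130,0.0083],[0,0,0]],[-1,[0.099,-0.108,0.0083],[0,0,0]],[-1,[0.124,-0.079,0.0083],[0,0,0]],[-1,[0.140,-0.044,0.0083],[0,0,0]],[-1,[0.147,-0.006,0.0083],[0,0,0]]]'; python3 st.py; python3 tab.py 275 15 5;  python3 tab.py 350 10 9
```

```text
clock: 12.1
position: [0.5326, 0.0857, 0.2357]
ee_rot: [0.623, 0.783, -0.0, 0.001]
ft_force: [0.5, -8.3, 5.3]
grip_width: 0.242
clk 12.10 q 273.7 r 45.7 z 0.2357 Frad 0.86 Ftan -8.29 Fz 5.34 w 0.242 yaw 103.0 xy 2.9,-45.7 zax [ 0.0016 -0.0022]
290: [0.143,0.032,0.0083]
305: [0.130,0.068,0.0083]
320: [0.108,0.099,0.0083]
335: [0.079,0.124,0.0083]
350: [0.044,0.140,0.0083]
360: [0.009,0.098,0.0056]
370: [-0.009,0.098,0.0056]
380: [-0.025,0.095,0.0056]
390: [-0.041,0.089,0.0056]
400: [-0.056,0.080,0.0056]
410: [-0.069,0.069,0.0056]
420: [-0.080,0.056,0.0056]
430: [-0.089,0.041,0.0056]
440: [-0.095,0.025,0.0056]
```

```bash
python3 -m crank '[[-1,[0.143,0.032,0.0083],[0,0,0]],[-1,[0.130,0.068,0.0083],[0,0,0]],[-1,[0.108,0.099,0.0083],[0,0,0]],[-1,[0.079,0.124,0.0083],[0,0,0]],[-1,[0.044,0.140,0.0083],[0,0,0]]]'; python3 st.py
```

```text
clock: 12.6
position: [0.5586, 0.1361, 0.2322]
ee_rot: [0.621, 0.784, -0.0, -0.001]
ft_force: [-7.0, -4.1, 8.5]
grip_width: 0.234
clk 12.60 q 349.1 r 47.0 z 0.2322 Frad -0.87 Ftan -8.08 Fz 8.48 w 0.234 yaw 103.2 xy 46.1,-8.9 zax [-0.0017  0.0002]
```

```bash
python3 -m crank '[[-1,[0.009,0.098,0.0056],[0,0,0]],[-1,[-0.009,0.098,0.0056],[0,0,0]],[-1,[-0.025,0.095,0.0056],[0,0,0]],[-1,[-0.041,0.089,0.0056],[0,0,0]],[-1,[-0.056,0.080,0.0056],[0,0,0]]]'; python3 st.py
```

```text
clock: 13.1
position: [0.5966, 0.1353, 0.23]
ee_rot: [0.621, 0.784, -0.0, -0.001]
ft_force: [-8.5, -0.2, 8.0]
grip_width: 0.242
clk 13.10 q 37.4 r 46.2 z 0.2300 Frad -3.69 Ftan -7.69 Fz 8.02 w 0.242 yaw 103.2 xy 36.7,28.0 zax [-0.0018  0.001 ]
```

```bash
python3 tab.py 400 7 5; python3 tab.py 435 3 40
```

```text
407: [-0.047,0.050,0.0039]
414: [-0.053,0.044,0.0039]
421: [-0.058,0.037,0.0039]
428: [-0.062,0.030,0.0039]
435: [-0.065,0.022,0.0039]
438: [-0.029,0.007,0.0017]
441: [-0.029,0.005,0.0017]
444: [-0.029,0.004,0.0017]
447: [-0.029,0.002,0.0017]
450: [-0.029,0.001,0.0017]
453: [-0.029,-0.001,0.0017]
456: [-0.029,-0.002,0.0017]
459: [-0.029,-0.004,0.0017]
462: [-0.029,-0.005,0.0017]
465: [-0.029,-0.007,0.0017]
468: [-0.028,-0.008,0.0017]
471: [-0.028,-0.010,0.0017]
474: [-0.027,-0.011,0.0017]
477: [-0.027,-0.013,0.0017]
480: [-0.026,-0.014,0.0017]
483: [-0.025,-0.015,0.0017]
486: [-0.024,-0.017,0.0017]
489: [-0.023,-0.018,0.0017]
492: [-0.022,-0.019,0.0017]
495: [-0.021,-0.020,0.0017]
498: [-0.020,-0.021,0.0017]
501: [-0.019,-0.022,0.0017]
504: [-0.018,-0.023,0.0017]
507: [-0.017,-0.024,0.0017]
510: [-0.015,-0.025,0.0017]
513: [-0.014,-0.026,0.0017]
516: [-0.013,-0.027,0.0017]
519: [-0.011,-0.027,0.0017]
522: [-0.010,-0.028,0.0017]
525: [-0.008,-0.028,0.0017]
528: [-0.007,-0.029,0.0017]
531: [-0.005,-0.029,0.0017]
534: [-0.004,-0.029,0.0017]
537: [-0.002,-0.029,0.0017]
540: [-0.001,-0.029,0.0017]
543: [0.001,-0.029,0.0017]
546: [0.002,-0.029,0.0017]
549: [0.004,-0.029,0.0017]
552: [0.005,-0.029,0.0017]
555: [0.007,-0.029,0.0017]
```

```bash
python3 -m crank '[[-1,[-0.047,0.050,0.0039],[0,0,0]],[-1,[-0.053,0.044,0.0039],[0,0,0]],[-1,[-0.058,0.037,0.0039],[0,0,0]],[-1,[-0.062,0.030,0.0039],[0,0,0]],[-1,[-0.065,0.022,0.0039],[0,0,0]]]'; python3 st.py
```

```text
clock: 13.6
position: [0.6159, 0.1175, 0.2284]
ee_rot: [0.621, 0.784, 0.0, -0.001]
ft_force: [-8.6, 4.6, 8.5]
grip_width: 0.241
clk 13.60 q 70.7 r 45.2 z 0.2284 Frad -4.76 Ftan -8.50 Fz 8.55 w 0.241 yaw 103.3 xy 15.0,42.7 zax [-0.0018  0.0024]
```

```bash
python3 -m crank '[[-1,[-0.029,0.007,0.0017],[0,0,0]],[-1,[-0.029,0.005,0.0017],[0,0,0]],[-1,[-0.029,0.004,0.0017],[0,0,0]],[-1,[-0.029,0.002,0.0017],[0,0,0]],[-1,[-0.029,0.001,0.0017],[0,0,0]]]'; python3 st.py
```

```text
clock: 14.1
position: [0.6201, 0.1074, 0.2279]
ee_rot: [0.62, 0.784, 0.001, -0.001]
ft_force: [-7.3, 6.8, 7.2]
grip_width: 0.244
clk 14.10 q 84.6 r 44.8 z 0.2279 Frad -4.77 Ftan -8.75 Fz 7.18 w 0.244 yaw 103.3 xy 4.2,44.6 zax [-0.0009  0.0034]
```

```bash
python3 -m crank '[[-1,[-0.029,-0.001,0.0017],[0,0,0]],[-1,[-0.029,-0.002,0.0017],[0,0,0]],[-1,[-0.029,-0.004,0.0017],[0,0,0]],[-1,[-0.029,-0.005,0.0017],[0,0,0]],[-1,[-0.029,-0.007,0.0017],[0,0,0]]]'; python3 st.py
```

```text
clock: 14.6
position: [0.6218, 0.0964, 0.2273]
ee_rot: [0.62, 0.784, 0.002, -0.001]
ft_force: [-3.4, 8.1, 5.9]
grip_width: 0.242
clk 14.60 q 99.0 r 44.2 z 0.2273 Frad -2.77 Ftan -8.34 Fz 5.88 w 0.242 yaw 103.3 xy -6.9,43.7 zax [0.0005 0.004 ]
```

```bash
python3 -m crank '[[-1,[-0.028,-0.008,0.0017],[0,0,0]],[-1,[-0.028,-0.010,0.0017],[0,0,0]],[-1,[-0.027,-0.011,0.0017],[0,0,0]],[-1,[-0.027,-0.013,0.0017],[0,0,0]],[-1,[-0.026,-0.014,0.0017],[0,0,0]]]'; python3 st.py
```

```text
clock: 15.1
position: [0.6207, 0.0848, 0.2267]
ee_rot: [0.62, 0.784, 0.002, -0.0]
ft_force: [1.6, 7.4, 3.6]
grip_width: 0.24
clk 15.10 q 114.2 r 43.8 z 0.2267 Frad 0.18 Ftan -7.53 Fz 3.62 w 0.240 yaw 103.3 xy -17.9,39.9 zax [0.0024 0.004 ]
```

```bash
sed -i 's/d=p\[:2\]-c;/d=p[:2]-c-.0016*ux+.0005*uy;/' st.py; python3 -m crank '[[-1,[-0.025,-0.015,0.0017],[0,0,0]],[-1,[-0.024,-0.017,0.0017],[0,0,0]],[-1,[-0.023,-0.018,0.0017],[0,0,0]],[-1,[-0.022,-0.019,0.0017],[0,0,0]],[-1,[-0.021,-0.020,0.0017],[0,0,0]]]'; python3 st.py
```

```text
clock: 15.6
position: [0.6165, 0.0738, 0.2261]
ee_rot: [0.62, 0.784, 0.003, 0.001]
ft_force: [4.3, 6.8, 2.4]
grip_width: 0.247
clk 15.60 q 130.9 r 44.8 z 0.2261 Frad 0.64 Ftan -8.02 Fz 2.44 w 0.247 yaw 103.3 xy -29.3,33.8 zax [0.004  0.0034]
```

```bash
python3 -m crank '[[-1,[-0.020,-0.021,0.0017],[0,0,0]],[-1,[-0.019,-0.022,0.0017],[0,0,0]],[-1,[-0.018,-0.023,0.0017],[0,0,0]],[-1,[-0.017,-0.024,0.0017],[0,0,0]],[-1,[-0.015,-0.025,0.0017],[0,0,0]]]'; python3 st.py
```

```text
clock: 16.1
position: [0.6105, 0.0653, 0.2259]
ee_rot: [0.62, 0.784, 0.004, 0.002]
ft_force: [13.2, 8.9, -0.7]
grip_width: 0.246
clk 16.10 q 144.2 r 44.6 z 0.2259 Frad 4.13 Ftan -15.43 Fz -0.74 w 0.246 yaw 103.3 xy -36.2,26.1 zax [0.0076 0.0041]
```

```bash
python3 -m crank '[[-1,[0.023,0.033,0],[0,0,0]],[-1,[0,0,0],[0,0,0]],[-1,[0,0,0],[0,0,0]],[-1,[0,0,0],[0,0,0]],[-1,[0,0,0],[0,0,0]]]'; python3 st.py
```

```text
clock: 16.6
position: [0.6111, 0.0656, 0.2257]
ee_rot: [0.621, 0.784, 0.002, 0.001]
ft_force: [1.7, 2.7, 6.2]
grip_width: 0.238
clk 16.60 q 143.4 r 44.9 z 0.2257 Frad -0.46 Ftan -3.11 Fz 6.16 w 0.238 yaw 103.2 xy -36.0,26.8 zax [0.0033 0.0018]
```

```bash
python3 -m crank '[[-1,[0.017,0.024,-0.0017],[0,0,0]],[-1,[0.018,0.023,-0.0017],[0,0,0]],[-1,[0.019,0.022,-0.0017],[0,0,0]],[-1,[0.020,0.021,-0.0017],[0,0,0]],[-1,[0.021,0.020,-0.0017],[0,0,0]]]'; python3 st.py
```

```text
clock: 17.1
position: [0.616, 0.0722, 0.2257]
ee_rot: [0.622, 0.783, -0.001, -0.0]
ft_force: [-9.2, -5.6, 9.9]
grip_width: 0.241
clk 17.10 q 133.0 r 45.1 z 0.2257 Frad -5.23 Ftan 9.42 Fz 9.94 w 0.241 yaw 103.1 xy -30.8,33.0 zax [-0.0022 -0.0015]
```

```bash
python3 -m crank '[[-1,[0.022,0.019,-0.0017],[0,0,0]],[-1,[0.023,0.018,-0.0017],[0,0,0]],[-1,[0,0,0],[0,0,0]],[-1,[0,0,0],[0,0,0]],[-1,[0,0,0],[0,0,0]]]'; python3 st.py
```

```text
clock: 17.6
position: [0.6181, 0.0763, 0.226]
ee_rot: [0.622, 0.783, -0.001, -0.0]
ft_force: [-7.1, -4.7, 9.0]
grip_width: 0.243
clk 17.60 q 127.1 r 45.1 z 0.2260 Frad -4.52 Ftan 7.21 Fz 9.00 w 0.243 yaw 103.1 xy -27.2,36.0 zax [-0.002  -0.0014]
```

```bash
python3 -m crank '[[-1,[-0.016,-0.012,0.0011],[0,0,0]],[-1,[-0.016,-0.012,0.0011],[0,0,0]],[-1,[-0.0155,-0.012,0.0011],[0,0,0]],[-1,[-0.0155,-0.0125,0.0011],[0,0,0]],[-1,[0,0,0],[0,0,0]]]'; python3 st.py;  python3 -m crank '[[-1,[0,0,0],[0,0,0]],[-1,[0,0,0],[0,0,0]],[-1,[0,0,0],[0,0,0]],[-1,[0,0,0],[0,0,0]],[-1,[0,0,0],[0,0,0]]]'; python3 st.py
```

```text
clock: 18.1
position: [0.6171, 0.0747, 0.226]
ee_rot: [0.62, 0.784, 0.002, 0.0]
ft_force: [2.7, 6.5, 5.9]
grip_width: 0.24
clk 18.10 q 129.5 r 44.9 z 0.2260 Frad -0.44 Ftan -7.04 Fz 5.92 w 0.240 yaw 103.3 xy -28.5,34.7 zax [0.0027 0.0033]
clock: 18.6
position: [0.6171, 0.0748, 0.226]
ee_rot: [0.621, 0.784, 0.002, 0.0]
ft_force: [1.7, 6.5, 5.2]
grip_width: 0.239
clk 18.60 q 129.4 r 44.9 z 0.2260 Frad -1.37 Ftan -6.56 Fz 5.19 w 0.239 yaw 103.3 xy -28.5,34.7 zax [0.0026 0.0032]
```

```bash
python3 -m crank '[[-1,[-0.0075,-0.0065,0.0006],[0,0,0]],[-1,[-0.0075,-0.0065,0.0005],[0,0,0]],[-1,[0,0,0],[0,0,0]],[-1,[0,0,0],[0,0,0]],[-1,[0,0,0],[0,0,0]]]'; python3 st.py
```

```text
clock: 19.1
position: [0.6165, 0.0735, 0.226]
ee_rot: [0.62, 0.784, 0.002, 0.0]
ft_force: [1.8, 6.8, 4.7]
grip_width: 0.246
clk 19.10 q 131.2 r 44.9 z 0.2260 Frad -1.59 Ftan -6.86 Fz 4.73 w 0.246 yaw 103.3 xy -29.6,33.8 zax [0.0029 0.0033]
```

```bash
python3 -m crank '[[-1,[-0.0075,-0.0065,0.0006],[0,0,0]],[-1,[-0.0075,-0.0065,0.0005],[0,0,0]],[-1,[0,0,0],[0,0,0]],[-1,[0,0,0],[0,0,0]],[-1,[0,0,0],[0,0,0]]]'; python3 st.py
```

```text
clock: 19.6
position: [0.6158, 0.0721, 0.2259]
ee_rot: [0.62, 0.784, 0.002, 0.0]
ft_force: [2.3, 7.1, 5.8]
grip_width: 0.235
clk 19.60 q 133.2 r 45.0 z 0.2259 Frad -1.56 Ftan -7.29 Fz 5.76 w 0.235 yaw 103.3 xy -30.8,32.8 zax [0.003  0.0034]
```

```bash
python3 -m crank '[[-1,[-0.007,-0.007,0.0006],[0,0,0]],[-1,[-0.007,-0.007,0.0005],[0,0,0]],[-1,[0,0,0],[0,0,0]],[-1,[0,0,0],[0,0,0]],[-1,[0,0,0],[0,0,0]]]'; python3 st.py
```

```text
clock: 20.1
position: [0.615, 0.0708, 0.2258]
ee_rot: [0.62, 0.784, 0.002, 0.0]
ft_force: [2.1, 7.5, 5.1]
grip_width: 0.243
clk 20.10 q 135.2 r 45.0 z 0.2258 Frad -2.25 Ftan -7.50 Fz 5.06 w 0.243 yaw 103.3 xy -31.9,31.7 zax [0.003  0.0034]
```

```bash
python3 -m crank '[[-1,[-0.007,-0.007,0.0006],[0,0,0]],[-1,[-0.007,-0.007,0.0005],[0,0,0]],[-1,[0,0,0],[0,0,0]],[-1,[0,0,0],[0,0,0]],[-1,[0,0,0],[0,0,0]]]'; python3 st.py
```

```text
clock: 20.6
position: [0.6143, 0.0697, 0.2258]
ee_rot: [0.62, 0.784, 0.002, 0.0]
ft_force: [3.3, 7.8, 4.1]
grip_width: 0.242
clk 20.60 q 136.8 r 45.0 z 0.2258 Frad -1.53 Ftan -8.31 Fz 4.14 w 0.242 yaw 103.3 xy -32.8,30.8 zax [0.0034 0.0037]
```

```bash
python3 -m crank '[[-1,[-0.0065,-0.007,0.0006],[0,0,0]],[-1,[-0.0065,-0.007,0.0005],[0,0,0]],[-1,[0,0,0],[0,0,0]],[-1,[0,0,0],[0,0,0]],[-1,[0,0,0],[0,0,0]]]'; python3 st.py
```

```text
clock: 21.1
position: [0.6136, 0.0688, 0.2258]
ee_rot: [0.62, 0.784, 0.003, 0.0]
ft_force: [4.5, 8.2, 4.8]
grip_width: 0.239
clk 21.10 q 138.3 r 45.0 z 0.2258 Frad -1.01 Ftan -9.26 Fz 4.79 w 0.239 yaw 103.3 xy -33.6,29.9 zax [0.004 0.004]
```

```bash
python3 -m crank '[[-1,[-0.0065,-0.0075,0.0006],[0,0,0]],[-1,[-0.0065,-0.0075,0.0005],[0,0,0]],[-1,[0,0,0],[0,0,0]],[-1,[0,0,0],[0,0,0]],[-1,[0,0,0],[0,0,0]]]'; python3 st.py
```

```text
clock: 21.6
position: [0.6129, 0.0678, 0.2257]
ee_rot: [0.62, 0.785, 0.003, 0.0]
ft_force: [5.3, 9.4, 4.0]
grip_width: 0.245
clk 21.60 q 139.9 r 44.9 z 0.2257 Frad -1.37 Ftan -10.75 Fz 4.02 w 0.245 yaw 103.4 xy -34.4,29.0 zax [0.0045 0.0044]
```

```bash
python3 -m crank '[[-1,[-0.0065,-0.0075,0.0006],[0,0,0]],[0,[0,0,0],[0,0,0]],[-1,[0,0,0],[0,0,0]],[-1,[0,0,0],[0,0,0]],[-1,[0,0,0],[0,0,0]]]' >/dev/null; python3 st.py
```

```text
clk 22.10 q 144.2 r 47.1 z 0.2250 Frad 3.70 Ftan -6.68 Fz 0.25 w 0.242 yaw 103.2 xy -38.2,27.6 zax [0.0039 0.0005]
```

```bash
python3 -m crank '[[-1,[-0.006,-0.0075,0],[0,0,0]],[-1,[0,0,0],[0,0,0]],[-1,[0,0,0],[0,0,0]],[-1,[0,0,0],[0,0,0]],[-1,[0,0,0],[0,0,0]]]' >/dev/null; python3 st.py
```

```text
clk 22.60 q 144.3 r 47.0 z 0.2250 Frad 4.66 Ftan -10.12 Fz -0.41 w 0.241 yaw 103.2 xy -38.2,27.4 zax [0.0047 0.0011]
```

```bash
python3 -m crank '[[-1,[-0.0035,-0.0045,0],[0,0,0]],[-1,[0,0,0],[0,0,0]],[-1,[0,0,0],[0,0,0]],[-1,[0,0,0],[0,0,0]],[-1,[0,0,0],[0,0,0]]]' >/dev/null; python3 st.py
```

```text
clk 23.10 q 144.4 r 47.0 z 0.2251 Frad 5.74 Ftan -10.78 Fz -0.58 w 0.242 yaw 103.2 xy -38.2,27.3 zax [0.0053 0.0014]
```

```bash
python3 -m crank '[[-1,[-0.005,-0.006,0],[0,0,0]],[-1,[0,0,0],[0,0,0]],[-1,[0,0,0],[0,0,0]],[-1,[0,0,0],[0,0,0]],[-1,[0,0,0],[0,0,0]]]' >/dev/null; python3 st.py
```

```text
clk 23.60 q 144.6 r 47.0 z 0.2251 Frad 6.50 Ftan -12.35 Fz -1.58 w 0.238 yaw 103.2 xy -38.3,27.2 zax [0.006  0.0018]
```

```bash
python3 -m crank '[[-1,[0.018,0.023,-0.001],[0,0,0]],[-1,[0.018,0.023,-0.0017],[0,0,0]],[-1,[0.018,0.023,-0.0017],[0,0,0]],[-1,[0.018,0.023,-0.0017],[0,0,0]],[-1,[0,0,0],[0,0,0]]]' >/dev/null; python3 st.py
```

```text
clk 24.10 q 138.5 r 47.1 z 0.2249 Frad 1.66 Ftan 5.42 Fz 5.76 w 0.244 yaw 103.0 xy -35.3,31.2 zax [-0.0013 -0.002 ]
```

```bash
python3 -m crank '[[-1,[0.018,0.022,-0.0017],[0,0,0]],[-1,[0.010,0.012,-0.0008],[0,0,0]],[-1,[0,0,0],[0,0,0]],[-1,[0,0,0],[0,0,0]],[-1,[0,0,0],[0,0,0]]]' >/dev/null; python3 st.py
python3 -m crank '[[-1,[-0.013,-0.015,0.0011],[0,0,0]],[-1,[-0.013,-0.015,0.0011],[0,0,0]],[-1,[-0.013,-0.015,0.0011],[0,0,0]],[-1,[0,0,0],[0,0,0]],[-1,[0,0,0],[0,0,0]]]' >/dev/null; python3 st.py
```

```text
clk 24.60 q 135.0 r 47.1 z 0.2250 Frad -1.55 Ftan 8.60 Fz 7.38 w 0.242 yaw 103.0 xy -33.3,33.3 zax [-0.0025 -0.0022]
clk 25.10 q 136.1 r 46.7 z 0.2252 Frad 5.34 Ftan -5.69 Fz 3.33 w 0.245 yaw 103.2 xy -33.7,32.4 zax [0.003  0.0012]
```

Now step forward with pauses, as before.

```bash
python3 -m crank '[[-1,[-0.0065,-0.007,0.0006],[0,0,0]],[-1,[-0.0065,-0.007,0.0005],[0,0,0]],[-1,[0,0,0],[0,0,0]],[-1,[0,0,0],[0,0,0]],[-1,[0,0,0],[0,0,0]]]' >/dev/null; python3 st.py
```

```text
clk 25.60 q 137.2 r 46.7 z 0.2251 Frad 5.21 Ftan -8.57 Fz 2.33 w 0.238 yaw 103.2 xy -34.3,31.7 zax [0.0039 0.0017]
```

```bash
python3 -m crank '[[-1,[-0.0065,-0.007,0.0006],[0,0,0]],[-1,[-0.0065,-0.007,0.0005],[0,0,0]],[-1,[0,0,0],[0,0,0]],[-1,[0,0,0],[0,0,0]],[-1,[0,0,0],[0,0,0]]]' >/dev/null; python3 st.py
```

```text
clk 26.10 q 139.1 r 46.8 z 0.2251 Frad 5.16 Ftan -8.09 Fz 1.95 w 0.238 yaw 103.2 xy -35.4,30.7 zax [0.0041 0.0016]
```

```bash
python3 -m crank '[[-1,[-0.0065,-0.0075,0.0006],[0,0,0]],[-1,[-0.0065,-0.0075,0.0005],[0,0,0]],[-1,[0,0,0],[0,0,0]],[-1,[0,0,0],[0,0,0]],[-1,[0,0,0],[0,0,0]]]' >/dev/null; python3 st.py
```

```text
clk 26.60 q 140.6 r 46.8 z 0.2251 Frad 5.64 Ftan -8.59 Fz 1.10 w 0.240 yaw 103.3 xy -36.2,29.7 zax [0.0046 0.0019]
```

```bash
python3 -m crank '[[-1,[-0.006,-0.0075,0.0006],[0,0,0]],[-1,[-0.006,-0.0075,0.0005],[0,0,0]],[-1,[0,0,0],[0,0,0]],[-1,[0,0,0],[0,0,0]],[-1,[0,0,0],[0,0,0]]]' >/dev/null; python3 st.py
```

```text
clk 27.10 q 142.1 r 46.9 z 0.2251 Frad 5.91 Ftan -10.36 Fz 0.25 w 0.243 yaw 103.3 xy -37.0,28.8 zax [0.0052 0.0022]
```

```bash
python3 -m crank '[[-1,[-0.006,-0.0075,0.0006],[0,0,0]],[-1,[-0.003,-0.0035,0.0003],[0,0,0]],[-1,[0,0,0],[0,0,0]],[-1,[0,0,0],[0,0,0]],[-1,[0,0,0],[0,0,0]]]' >/dev/null; python3 st.py
```

```text
clk 27.60 q 143.1 r 46.9 z 0.2251 Frad 6.97 Ftan -11.70 Fz -0.46 w 0.239 yaw 103.3 xy -37.5,28.2 zax [0.0057 0.0024]
```

```bash
python3 -m crank '[[-1,[0.011,0.015,0],[0,0,0]],[-1,[0.011,0.015,0],[0,0,0]],[-1,[0,0,0],[0,0,0]],[-1,[0,0,0],[0,0,0]],[-1,[0,0,0],[0,0,0]]]' >/dev/null; python3 st.py
python3 -m crank '[[1,[0,0,0],[0,0,0]],[1,[0,0,0],[0,0,0]],[1,[0,0,0],[0,0,0]],[1,[0,0,0],[0,0,0]],[1,[0,0,0],[0,0,0]]]' >/dev/null; python3 st.py
python3 - <<'E'
from h import *
cv2.imwrite('pics/w9.png',manip.camera("wrist"))
E
```

```text
clk 28.10 q 142.5 r 47.1 z 0.2249 Frad 2.28 Ftan -1.90 Fz 5.04 w 0.243 yaw 103.2 xy -37.4,28.7 zax [0.0019 0.0004]
clk 28.60 q 143.2 r 46.5 z 0.2240 Frad 0.21 Ftan -0.87 Fz -0.01 w 0.998 yaw 103.2 xy -37.2,27.9 zax [-0.0005  0.    ]
```

View pics/w9.png

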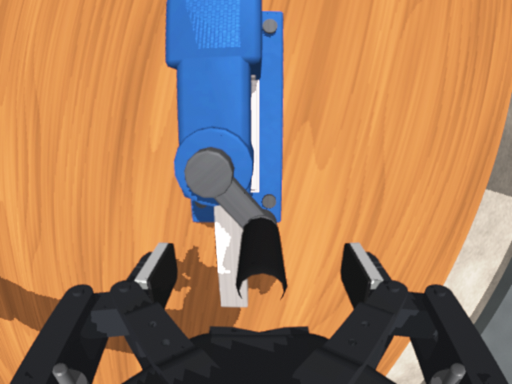

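The jaws are open and clear on both sides of the handle (handle at ~(262,265), fingers at ~(155,270) and (362,270)). I'll rise straight up and check.

```bash
python3 -m crank '[[1,[0,0,-0.3],[0,0,0]],[1,[0,0,-0.5],[0,0,0]],[1,[0,0,-0.6],[0,0,0]],[1,[0,0,-0.3],[0,0,0]],[1,[0,0,0],[0,0,0]]]'
python3 -m crank '[[1,[-0.5,0,0],[0,0,0]],[1,[-0.4,0,0],[0,0,0]],[1,[0,0,0],[0,0,0]],[1,[0,0,0],[0,0,0]],[1,[0,0,0],[0,0,0]]]' ; python3 go.py
python3 bar.py pics/w10.png
python3 - <<'E'
from h import *
t=manip.camera("top");cv2.imwrite('pics/t10.png',t)
E
```

```text
clock: 29.15
position: [0.6137, 0.0645, 0.3643]
ee_rot: [0.621, 0.783, 0.002, 0.002]
ft_force: [0.6, -0.2, -0.4]
grip_width: 1.001
clock: 29.65
position: [0.6289, -0.0041, 0.3595]
ee_rot: [0.621, 0.784, -0.0, -0.001]
ft_force: [-0.1, 0.7, 0.0]
grip_width: 1.003
clk 29.65 pos [ 0.6289 -0.0041  0.3595] yawx 103.24 zax [-0.001   0.0007 -1.    ] F [-0.1032  0.7418  0.0271] Ftool [ 0.7457  0.0695 -0.0265] w 1.0028452198970594
px 235.0 207.5 bar end [ 0.6131 -0.0836  0.08  ] dist from axis 0.1804014243406156 clock 29.65
```

View pics/w10.png

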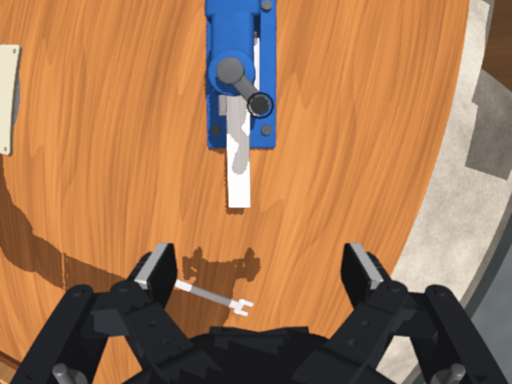

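View pics/t10.png

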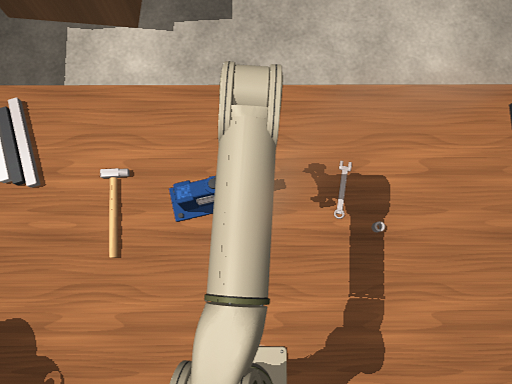

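```bash
python3 -c "
from workcell import manip
print(manip.hand_in())"
```

```text
the job is handed in; nothing more can be done
None
```

The bar is butted against the stop and clamped at an estimated 80–90 N. I handed the job in at about 29.7 s of the 67 s allowed; the hand-in gave no verdict.

**Pushing the bar:** I pushed it home with the closed fingers in small steps. It stopped moving at about 7 N of push. The last camera check puts its outer end 180.4 mm from the screw axis, against 180 mm when home.

**Winding and snugging:** Running free, the handle took about 8.3 N moving and 6.7 N paused. I finished at 11.7 N paused, about 5 N over free running. The clamping force comes from the given 5.7 N of pull per 100 N of clamping; I could not measure it directly.

**What went wrong on the way:**
- **First contact came abruptly.** The pull jumped to 15.4 N in one move, which I put at about 130 N and possibly up to about 170 N. That is above the 40–140 N band at worst but below the 200 N limit, so I backed off and went in again more slowly.
- **A typing slip opened the jaws for one row near the end.** The force was then uncertain, so I backed off once more and snugged again. The second approach agreed with the first, within about 0.7 N at the same handle position.

**Final checks:** The gripper is open and well clear, with no force on the tool. In the top view the hammer, wrench and socket are where they started. My estimate of the screw axis was about 1.7 mm off, and I corrected for it when reading the forces.

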